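Return four things to their shadow pads

ROBOT

A 6-joint arm with a two-finger parallel gripper is mounted at the origin on a cart in front of the work surface, level with it; the furniture and walls round the work are solid. World frame = base frame: x ahead of the robot, y to its left, z up, the work surface at z = 0. Lengths are in m, angles in rad, forces in N, time in s.
With the tool pointing down it reaches from about 0.325 to 0.85 m from the base axis. Payload 4.4 kg.
Tool frame: the origin (TCP) lies midway between the tips of the shut fingers; the grasp point (between the pads) lies 19 mm behind it; z points along the fingers, y is the line along which they close (so a half turn about z gives the same grasp; the last joint's range is limited). The gripper opens to 94 mm and grips with 3 to 60 N. Pads are 16 mm wide; open, the fingers measure 119 mm over their backs; the gripper's body (75 mm by 177 mm) begins 78 mm behind the grasp point.
Start: joints at [-1.413, 0.207, 1.542, -0, 1.393, -0.15], TCP at [0.175, -0.548, 0.205] pointing down, gripper open.
Joint ranges: [-2.73, 2.73], [-0.86, 2.22], [0.23, 2.46], [-1.11, 4.25], [0.08, 2.63], [-2.82, 2.82]. Speed limits (rad/s): [2.79, 2.79, 3.14, 3.14, 3.14, 3.14].

INTERFACE

Orientations are given as a rotation vector (axis times angle).
In Python, from plant import bot gives the robot as it stands. The module is installed in compiled form; this text tells all that it offers.
- The arm moves only by the tool carry_out, never from a script. Its argument "moves" is a list of rows, each an object of numbers: "fingers": the finger opening in mm, from 0 to 94; "tx", "ty", "tz": the shift along the world's x, y, z in mm; "turn": the turn about the world's z in rad. A call has 1 to 10 rows; each row is the pose to reach, as a shift and turn from the pose commanded when the call began; what a row does not reach only later rows make up. A row lasts 1/12 s, in which the tool goes at most 41.7 mm and 7.16 degrees, less where a joint would pass 70% of its speed; a pose out of reach is approached as far as the arm can. A call with a gripper value outside its range is refused whole. The fingers move at their own pace and stop on an object; "newtons" is the grip in N (left out, the last holds). Time passes only in rows, so rows that repeat a pose let the fingers close. It gives the time, the measured TCP pose, the force, the opening and the grip force at its end, in the units of the state.
- bot.get_obs(): the state, without advancing time (a new reading comes with each control period).
- bot.camera(name): name is "scene" or "top"; returns a dict with "color" (420x560x3 uint8, blue, green, red), "camera_matrix" (3x3 intrinsics, pixels), "R" (3x3) and "t" (3): a world point X has camera coordinates R X + t. Camera axes: x right, y down, z forward; pixel columns grow to the right and rows downward; lengths in m; the calibration is good to about 2 mm. A picture is of the moment at which its call begins. There is no depth.
- bot.finish_job(): hands the job in; it is judged then, once.
Trained networks look in the newest picture that a camera, given by its name, has taken for a name from the list of things; names that differ only in an ending like _2 or _b are one class to them, and where a whole thing is asked for, a point or a joint stands for the part that bears it (a point fixed in the world has none). Each returns a list of dicts, best first, with "p" (0 to 1); they miss things now and then, are a little off and sometimes report something else, mostly with a low value. They report only what shows in the picture. A call takes as long as a camera call. They do not tell look-alikes from the thing itself.
- bot.trace(camera, thing): "pixels" (420x560 bool, what is visible of it) and "centre" ([column, row] in pixels, amid what is visible of it).
The state is a dict: "time": time; "q": joint angles; "qvel": joint speeds; "joint_efforts": joint torques, N m; "tcp_pos": TCP position; "eef_rot": TCP orientation; "force": force on the tool from outside, world axes, zero at the start; "moment": the same for the moment, N m; "opening": finger opening in m; "grasp_force": force on a finger pad.
Only numpy, scipy, OpenCV 4.12 (cv2) and the standard library are available. Lean on these libraries where they do the work, as an engineer would, in place of code of your own. Each camera call takes 0.05 s, during which the arm holds its last target. There are 200 camera calls.

TASK

Tidy the worktop: put the mug, the wind-up timer, the salt shaker and the probe thermometer each centred on the grey pad that bears its own dark silhouette, standing as they stand now, with the mug's handle over the handle mark and the thermometer's head and probe over theirs. Set the mug down gently without tipping or dropping it, let go of everything, and leave the sink plug where it is.

Things in the scene. Friction and masses are not known exactly. Their poses are not given: they have to be found in the camera images.
- mug: White mug, upright, 92 high, 0.2 to 0.4 kg. Round body 74 in diameter, wall about 7, open top; flat handle 7 thick towards local -y, from 15 to 84 high. Origin: underside, middle of the overall length of body plus handle; the body's axis is at local y = +16, x = 0, the handle's end at y = -53. z up. Take it by the wall at the rim, one finger inside, away from the handle.
- timer: Wind-up kitchen timer, upright, loose, 0.11 kg: round white base 62 in diameter, 24 high, with a red knob on top (47 in diameter, with a grip bar up to 44 high). Origin: centre of the underside, z up. Take it across the white base.
- shaker: White salt shaker, upright, loose, about 0.14 kg: round, 43 in diameter, 73 high. Origin at the centre of the underside, z up.
- thermometer: Probe thermometer lying flat, 0.035 kg: pale block head 24 wide (x), 34 long (y), 22 high, centred at local y = -55, and a thin steel probe (3.6 thick, axis 12 up) from the head to local y = +72. Origin: underside, middle of the overall length of 144; z up. Take it by the head, across x.
- mug_pad: Fixed grey pad, 3 thick, with the dark silhouette of the mug from above: a disc of 74 (grey margin 14) and a 12 wide handle mark running to local y = -69. Origin: under the disc's centre, at the worktop. With the mug properly set, body on the disc and handle over the mark, the mug's origin is at local (0, -16) and its y axis along the pad's y.
- timer_pad: Fixed grey round pad, 3 thick, 90 in diameter, with a dark disc of 62 (the larger of the two plain discs): the silhouette of the timer. Origin under its centre, at the worktop. (Behind the middle and right of the work stand fixed furniture: a 121 high steel box, front at x = 0.637, y from -0.31 to -0.09, and a 78 high basket from x = 0.70: keep the gripper's body clear.)
- shaker_pad: Fixed grey round pad, 3 thick, 72 in diameter, with a dark disc of 43 (the smaller of the two plain discs): the silhouette of the salt shaker. Origin under its centre, at the worktop.
- thermometer_pad: Fixed grey pad, 3 thick, with the dark silhouette of the thermometer: a 24 x 34 head (grey margin 14) and a 6 wide probe line running to local y = +127. Origin: under the centre of the head mark, at the worktop. Properly laid, head on head mark and probe along the line, the thermometer's origin is at local (0, 55) and its y axis along the pad's y.
- sink_plug: Black rubber sink plug, a loose bystander: round, 52 in diameter, 25 high. Origin: centre of the underside. To be left where it is.
Things that resemble listed ones, but are neither listed nor needed, are in the scene too. Leave any turquoise look-alike of the timer_pad alone.

How it is judged:
By the outcome, as a careful person would: the job done as asked, in the order asked, and still so for the second after the job is handed in, with the robot touching nothing.
It also fails if it takes over 104 s, if anything falls off the work surface, if the arm or the gripper's body presses on something with over 40 N, if the wrist force passes 120 N, or if a joint passes its speed limit or range.

## Working session

There is one attempt and no reset: what is moved stays moved. The work goes in short steps, Python scripts to look and compute and a tool call to move; the robot and the scene stay as the last step left them, time stands still between calls to the robot, and variables do not carry over. Pictures are saved under pics/ and viewed, at most 14 in all, crops included, and the job is handed in when it is done.

Besides the shell and the picture viewer there is one more tool, called after "Call:" as name(argument=value, ...), one argument or row to a line, values as JSON. carry_out: Moves the arm, as the interface text tells. Its arguments: {"type":"object","properties":{"moves":{"type":"array"},"newtons":{"type":"number"}},"required":["moves"]}

```bash
mkdir -p pics; cat > h.py <<'E'
import numpy as np, cv2
from plant import bot
def ground(cam,px,z):
    K=np.array(cam["camera_matrix"]);R=np.array(cam["R"]);t=np.array(cam["t"]).ravel()
    d=R.T@np.linalg.solve(K,np.array([px[0],px[1],1.0])); c=-R.T@t
    return c+d*(z-c[2])/d[2]
def proj(cam,X):
    K=np.array(cam["camera_matrix"]);R=np.array(cam["R"]);t=np.array(cam["t"]).ravel()
    p=K@(R@np.array(X)+t); return p[:2]/p[2]
E
python3 - <<'E'
from h import *
for n in("top","scene"):
    c=bot.camera(n); cv2.imwrite(f"pics/{n}0.png",c["color"]); np.save(f"{n}.npy",c,allow_pickle=True)
    R=np.array(c["R"]);print(n,-R.T@np.array(c["t"]).ravel(),np.array(c["camera_matrix"])[0,0])
    for th,z in(("mug",.092),("timer",.03),("shaker",.073),("thermometer",.012),("mug_pad",.003),("timer_pad",.003),("shaker_pad",.003),("thermometer_pad",.003),("sink_plug",.025)):
        for r in bot.trace(n,th)[:4]: print(th,round(r["p"],2),np.round(r["centre"]),np.round(ground(c,r["centre"],z),3)[:2],r["pixels"].sum())
o=bot.get_obs();print({k:np.round(o[k],3) for k in("time","tcp_pos","eef_rot","opening")})
E
```

```text
top [ 0.32862339 -0.00906932  1.08508019] 389.8611246452868
mug 0.67 [268. 236.] [0.421 0.033] 761
mug 0.53 [132. 253.] [0.377 0.379] 867
timer 0.73 [348. 233.] [ 0.433 -0.181] 407
shaker 0.74 [130. 252.] [0.38  0.392] 817
shaker 0.71 [187. 171.] [0.597 0.251] 268
thermometer 0.56 [372. 191.] [ 0.554 -0.256] 253
thermometer 0.54 [410. 220.] [ 0.471 -0.356] 216
mug_pad 0.81 [307. 203.] [ 0.521 -0.072] 1116
mug_pad 0.69 [243. 176.] [0.6   0.108] 747
timer_pad 0.94 [243. 174.] [0.607 0.109] 707
timer_pad 0.74 [164. 202.] [0.525 0.331] 766
shaker_pad 0.59 [210. 239.] [0.421 0.2  ] 523
thermometer_pad 0.85 [130. 253.] [0.382 0.417] 817
thermometer_pad 0.62 [406. 217.] [ 0.481 -0.349] 118
sink_plug 0.69 [373. 191.] [ 0.55  -0.255] 262
scene [-0.41013824  0.55897205  0.79723252] 497.70259756550644
mug 0.61 [292. 219.] [0.378 0.054] 1338
shaker 0.57 [178. 214.] [0.564 0.267] 424
mug_pad 0.9 [308. 197.] [ 0.536 -0.103] 349
timer_pad 0.97 [229. 207.] [0.614 0.106] 487
timer_pad 0.82 [165. 254.] [0.522 0.329] 732
timer_pad 0.42 [152. 303.] [0.38  0.411] 1021
shaker_pad 0.62 [230. 257.] [0.427 0.199] 449
thermometer_pad 0.95 [154. 300.] [0.387 0.404] 970
sink_plug 0.71 [291. 221.] [0.444 0.012] 1211
{'time': np.float64(1.0), 'tcp_pos': array([ 0.175, -0.548,  0.205]), 'eef_rot': array([-3.104, -0.483,  0.   ]), 'opening': np.float64(0.094)}
```

```bash
python3 - <<'E'
from h import *
a=cv2.imread("pics/top0.png")[130:310,80:460]; cv2.imwrite("pics/topc.png",cv2.resize(a,(800,379),interpolation=cv2.INTER_CUBIC))
a=cv2.imread("pics/scene0.png"); cv2.imwrite("pics/s1.png",cv2.resize(a,(800,600),interpolation=cv2.INTER_CUBIC))
E
```

```text
(no output)
```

View pics/topc.png

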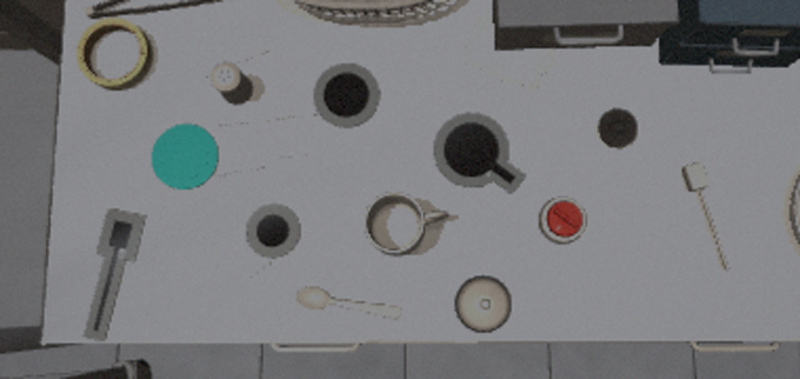

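View pics/s1.png

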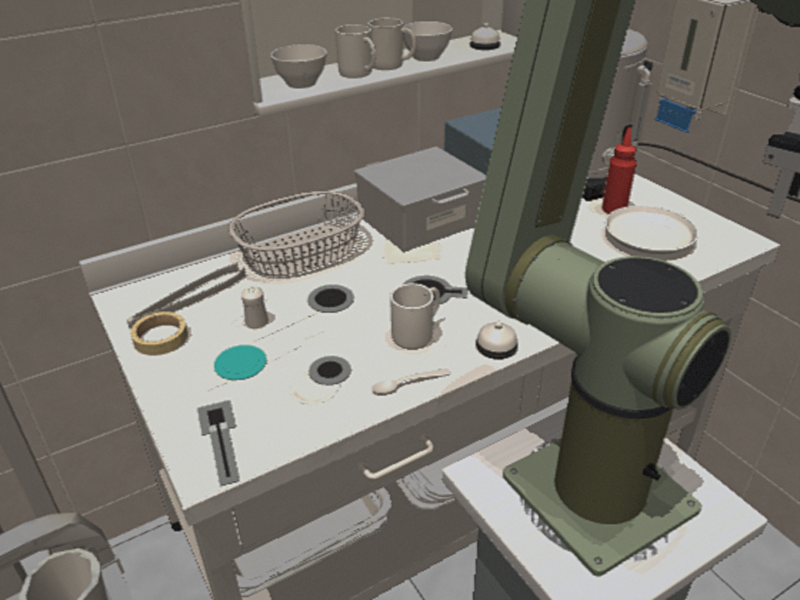

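The top crop shows one of each. Pixels are in the crop, at 2.1x scale:
- **Objects:** mug at (395,222) with its handle toward (455,215), timer at (563,218), shaker at (228,78), thermometer with head at (695,178) and tip at (726,268), plug at (617,128).
- **Pads:** mug_pad at (470,150) with its handle mark toward (518,180), timer_pad at (346,95) (the grey one, larger than the other plain disc), shaker_pad at (273,230), thermometer_pad head at (120,234).
- **Look-alikes and bystanders:** turquoise disc at (185,157), bell at (483,303), spoon at (350,300).

The scene view confirms these. Next I fit silhouette models.

```bash
cat > fit.py <<'E'
from h import *
from scipy.optimize import minimize
S=4
def circ(x,y,r,z): a=np.linspace(0,2*np.pi,60); return np.c_[x+r*np.cos(a),y+r*np.sin(a),z+0*a]
def box(x0,x1,y0,y1,*zs): return np.array([(x,y,z) for x in(x0,x1) for y in(y0,y1) for z in zs])
def render(cam,parts,p,win):
    c,s=np.cos(p[2]),np.sin(p[2]); R=np.array([[c,-s,0],[s,c,0],[0,0,1]])
    m=np.zeros(((win[3]-win[1])*S,(win[2]-win[0])*S),np.uint8)
    for P in parts:
        q=np.array([proj(cam,R@v/1000+[p[0],p[1],0]) for v in P])
        q=(q-[win[0],win[1]])*S+(S-1)/2
        h=cv2.convexHull(q.astype(np.float32))
        cv2.fillPoly(m,[np.round(h*16).astype(np.int32)],1,shift=4)
    return m.astype(bool)
def fit(cam,parts,mask,p0,win,yaw=True):
    def f(v):
        m=render(cam,parts,(p0[0]+v[0]/1000,p0[1]+v[1]/1000,p0[2]+(v[2]/60 if yaw else 0)),win)
        return 1-(m&mask).sum()/(m|mask).sum()
    n=3 if yaw else 2; best=None
    for s in(8,3,3):
        x0=np.zeros(n) if best is None else best.x
        r=minimize(f,x0,method="Nelder-Mead",options=dict(initial_simplex=np.vstack([x0]+[x0+s*e for e in np.eye(n)]),xatol=.05,fatol=1e-4))
        if best is None or r.fun<best.fun: best=r
    v=np.r_[best.x,0][:3]
    return (p0[0]+v[0]/1000,p0[1]+v[1]/1000,p0[2]+v[2]/60*yaw),1-best.fun
M=dict(mug=[np.vstack([circ(0,16,37,0),circ(0,16,37,92)]),box(-3.5,3.5,-53,0,15,84)],
 timer=[circ(0,0,23.5,24),circ(0,0,23.5,34)],
 shaker=[np.vstack([circ(0,0,21.5,0),circ(0,0,18,73)])],
 thermometer=[box(-12,12,-72,-38,0,22),box(-1.8,1.8,-40,72,12)],
 mug_pad=[circ(0,0,37,3),box(-6,6,-69,0,3)], timer_pad=[circ(0,0,31,3)], shaker_pad=[circ(0,0,21.5,3)],
 thermometer_pad=[box(-12,12,-17,17,3),box(-3,3,0,127,3)],plug=[np.vstack([circ(0,0,26,0),circ(0,0,26,25)])])
def up(a,win): return cv2.resize(a[win[1]:win[3],win[0]:win[2]],None,fx=S,fy=S,interpolation=cv2.INTER_CUBIC)
E
python3 - <<'E'
from fit import *
c=np.load("top.npy",allow_pickle=True).item(); im=c["color"]
g=cv2.cvtColor(im,cv2.COLOR_BGR2GRAY)
def cr(x,y): return 80+x/2.105,130+y/2.105
def w(x,y,h): return [int(x-h),int(y-h),int(x+h),int(y+h)]
jobs={}
for n,x,y,h in(("mug_pad",480,155,36),("timer_pad",346,95,20),("shaker_pad",273,230,17),("thermometer_pad",115,280,30),("plug",617,128,16)):
    W=w(*cr(x,y),h); G=up(cv2.GaussianBlur(g,(0,0),.5),W); 
    print(n,np.percentile(G,[1,5,20,50,90]))
for n,x,y,h in(("timer",563,218,20),("mug",410,222,30),("shaker",232,85,20),("thermometer",705,220,34)):
    W=w(*cr(x,y),h); print(n,np.percentile(g[W[1]:W[3],W[0]:W[2]],[1,5,20,50,90]))
E
python3 - <<'E'
from h import *
a=cv2.imread("pics/top0.png")
for n,(x0,y0) in dict(a=(235,205),b=(170,150)).items(): cv2.imwrite(f"pics/z{n}.png",0*a[:1,:1])
t=np.hstack([cv2.resize(a[y:y+50,x:x+50],(400,400),interpolation=cv2.INTER_NEAREST) for x,y in((245,210),(165,145))])
cv2.imwrite("pics/z1.png",t)
E
```

```text
mug_pad [ 22.  27.  97. 141. 142.]
timer_pad [ 19.  22.  40. 127. 142.]
shaker_pad [ 24.  30.  98. 133. 142.]
thermometer_pad [ 50.  77. 108. 137. 140.]
plug [ 34.  38.  46. 141. 142.]
timer [ 52.99  70.   113.8  141.   143.  ]
mug [ 24.   66.  115.8 141.  143. ]
shaker [ 43.    50.95 134.   140.   142.  ]
thermometer [103.23 137.   139.   140.   142.  ]
```

View pics/z1.png

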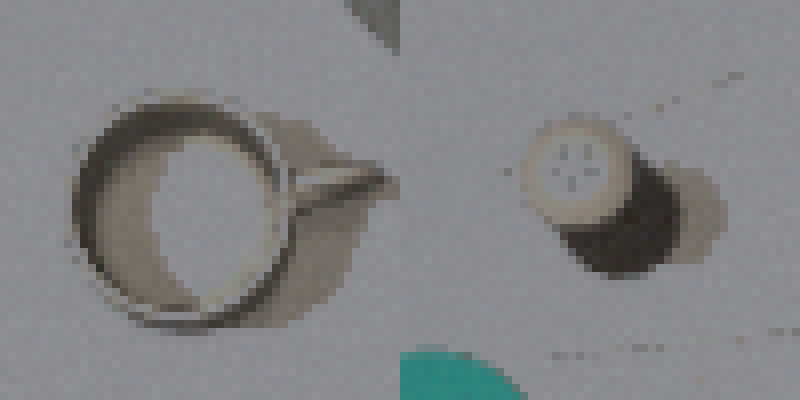

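The crop at 8x shows the mug rim centred near pixel (267.4,236.1) with its handle to the right and slightly up, at (293,232). The shaker cap is at (186.5,166) with its body leaning away to the lower right, as expected.

```bash
cat > meas.py <<'E'
from fit import *
def meas(c,names,P0,show=None):
    im=c["color"]; g=cv2.GaussianBlur(cv2.cvtColor(im,cv2.COLOR_BGR2GRAY),(0,0),.5)
    out={}
    for n in names:
        p0=P0[n]; u=proj(c,(p0[0],p0[1],.01)); h=32 if n in("mug","mug_pad","shaker") else 40 if "therm" in n else 20
        W=[int(u[0]-h),int(u[1]-h),int(u[0]+h),int(u[1]+h)]
        if n=="timer":
            f=im[...,2].astype(np.float32)-im[...,1]; mask=up(f,W)>45
        elif n in("mug","shaker","thermometer"):
            rs=[r for r in bot.trace("top",n) if np.hypot(*(np.array(r["centre"])-u))<25]
            if not rs: print(n,"not found"); continue
            mask=up(rs[0]["pixels"].astype(np.float32),W)>.5
        else:
            th=85 if n=="thermometer_pad" else 65 if n!="plug" else 95
            mask=up(g.astype(np.float32),W)<th
            k,l,s,_=cv2.connectedComponentsWithStats(mask.astype(np.uint8)); j=min(range(1,k),key=lambda i:-s[i,4]); 
            mask=l==j
        p,q=fit(c,M[n],mask,p0,W,yaw=n in("mug","mug_pad","thermometer","thermometer_pad"))
        out[n]=p; print(n,np.round(p,4),"iou",round(q,3))
        if show is not None:
            m=render(c,M[n],p,W); v=cv2.cvtColor(up(im,W),cv2.COLOR_BGR2BGRA)[...,:3].copy()
            for mm,col in((m,(0,255,0)),(mask,(255,0,255))):
                cs,_=cv2.findContours(mm.astype(np.uint8),cv2.RETR_EXTERNAL,cv2.CHAIN_APPROX_NONE); cv2.drawContours(v,cs,-1,col,1)
            show.append(cv2.resize(v,(260,260)))
    return out
E
python3 - <<'E'
from meas import *
import json
c=bot.camera("top"); np.save("top.npy",c,allow_pickle=True)
cr=lambda x,y,z=.01: ground(c,(80+x/2.105-.3,130+y/2.105-.3),z)
P={}
def seg(n,a,b,z,off): # b->a is +y direction
    A,B=cr(*a,z),cr(*b,z); d=(A-B)[:2]; P[n]=(*(A[:2]+off*d/np.hypot(*d)),np.arctan2(-d[0],d[1]))
seg("mug",(395,222),(455,213),.09,-.016); seg("mug_pad",(470,150),(518,182),.003,0)
seg("thermometer",(726,268),(695,178),.012,-.072); seg("thermometer_pad",(97,335),(120,234),.003,-.127)
for n,xy,z in(("timer",(563,218),.034),("shaker",(228,78),.073),("timer_pad",(346,95),.003),("shaker_pad",(273,230),.003),("plug",(617,128),.02)):
    P[n]=(*cr(*xy,z)[:2],0.)
sh=[]; o=meas(c,list(P),P,sh); json.dump({**P,**o},open("P.json","w"))
sh+=[sh[0]*0]*(9-len(sh)); t=np.vstack([np.hstack(sh[i:i+3]) for i in(0,3,6)])
cv2.imwrite("pics/fit.png",cv2.resize(t,(600,600)))
E
```

```text
mug [0.427  0.0204 0.1982] iou 0.909
mug_pad [ 0.5284 -0.0626 -0.6486] iou 0.979
thermometer [ 0.4381 -0.3719  1.8661] iou 0.619
thermometer_pad [0.4162 0.4024 1.3803] iou 0.911
timer [ 0.4335 -0.1819  0.    ] iou 0.85
shaker [0.6136 0.2543 0.    ] iou 0.901
timer_pad [0.6045 0.1059 0.    ] iou 0.98
shaker_pad [0.42   0.2009 0.    ] iou 0.93
plug [ 0.5534 -0.2553  0.    ] iou 0.861
```

View pics/fit.png

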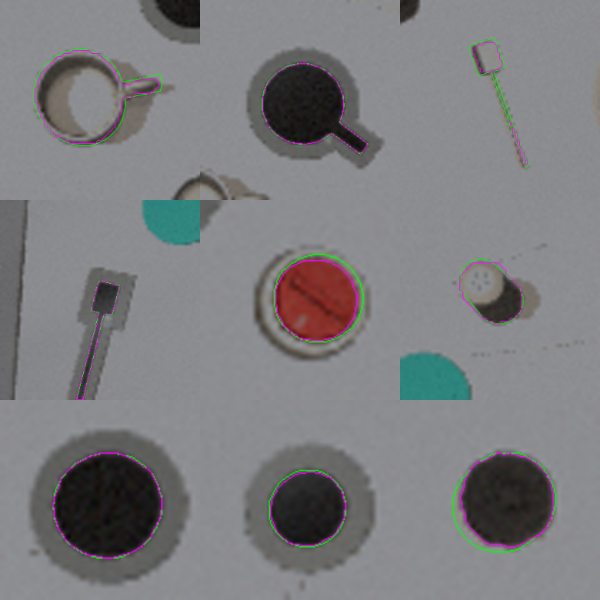

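Fits look good: the green outlines match the pictures. The timer's red knob is narrower than my model, so I'll take its base outline later. First the mug: I move above its wall, opposite the handle.

Call:
carry_out(
  moves=[
    {"tx":242,"ty":617,"tz":-20,"turn":-0.111,"fingers":44},
    {"tx":242,"ty":617,"tz":-20,"turn":-0.111,"fingers":44},
    {"tx":242,"ty":617,"tz":-20,"turn":-0.111,"fingers":44},
    {"tx":242,"ty":617,"tz":-20,"turn":-0.111,"fingers":44},
    {"tx":242,"ty":617,"tz":-20,"turn":-0.111,"fingers":44},
    {"tx":242,"ty":617,"tz":-20,"turn":-0.111,"fingers":44},
    {"tx":242,"ty":617,"tz":-20,"turn":-0.111,"fingers":44},
    {"tx":242,"ty":617,"tz":-20,"turn":-0.111,"fingers":44},
    {"tx":242,"ty":617,"tz":-20,"turn":-0.111,"fingers":44},
    {"tx":242,"ty":617,"tz":-20,"turn":-0.111,"fingers":44},
  ],
  newtons=25,
)

```text
time: 2.03
tcp_pos: [0.3271, -0.1584, 0.1932]
eef_rot: [3.125, 0.309, 0.002]
force: [0.4, 0.3, 0.2]
opening: 0.0441
grasp_force: 0.0
```

Call:
carry_out(
  moves=[
    {"tx":90,"ty":227},
    {"tx":90,"ty":227},
    {"tx":90,"ty":227},
    {"tx":90,"ty":227},
    {"tx":90,"ty":227},
    {"tx":90,"ty":227},
    {"tx":90,"ty":227},
    {"tx":90,"ty":227},
  ],
)

```text
validation failed for argument at $.mo...
```

Call:
carry_out(
  moves=[
    {"tx":90,"ty":227,"tz":0,"turn":0,"fingers":44},
    {"tx":90,"ty":227,"tz":0,"turn":0,"fingers":44},
    {"tx":90,"ty":227,"tz":0,"turn":0,"fingers":44},
    {"tx":90,"ty":227,"tz":0,"turn":0,"fingers":44},
    {"tx":90,"ty":227,"tz":0,"turn":0,"fingers":44},
    {"tx":90,"ty":227,"tz":0,"turn":0,"fingers":44},
    {"tx":90,"ty":227,"tz":0,"turn":0,"fingers":44},
    {"tx":90,"ty":227,"tz":0,"turn":0,"fingers":44},
    {"tx":90,"ty":227,"tz":0,"turn":0,"fingers":44},
  ],
)

```text
time: 2.78
tcp_pos: [0.4165, 0.0667, 0.1927]
eef_rot: [3.126, 0.311, -0.001]
force: [0.4, 0.3, 0.1]
opening: 0.0441
grasp_force: 0.0
```

Call:
carry_out(
  moves=[
    {"tx":1,"ty":2,"tz":-40,"turn":0,"fingers":44},
    {"tx":1,"ty":2,"tz":-75,"turn":0,"fingers":44},
    {"tx":1,"ty":2,"tz":-95,"turn":0,"fingers":44},
    {"tx":1,"ty":2,"tz":-115,"turn":0,"fingers":44},
    {"tx":1,"ty":2,"tz":-130,"turn":0,"fingers":44},
    {"tx":1,"ty":2,"tz":-137,"turn":0,"fingers":44},
    {"tx":1,"ty":2,"tz":-137,"turn":0,"fingers":44},
  ],
)

```text
time: 3.37
tcp_pos: [0.416, 0.0675, 0.0544]
eef_rot: [-3.126, -0.306, 0.006]
force: [0.1, -0.5, -0.2]
opening: 0.0439
grasp_force: 0.0
```

```bash
python3 - <<'E'
from h import *
c=np.load("top.npy",allow_pickle=True).item(); W0=np.array([int(v) for v in proj(c,(0.4335,-.1819,.01))])
print(W0)
# timer base outline: dark side/shadow rim vs table: fit ellipse to outer edge
g=cv2.cvtColor(c["color"],cv2.COLOR_BGR2GRAY); x,y=W0-20
a=c["color"]; 
v=bot.camera("scene")["color"]; w=bot.camera("top")["color"][190:270,225:325]
t=np.hstack([cv2.resize(a[y+4:y+36,x+4:x+36],(400,400),interpolation=cv2.INTER_NEAREST),cv2.resize(v[160:280,230:350],(400,400),interpolation=cv2.INTER_CUBIC)])
print(x+4,y+4); cv2.imwrite("pics/z2.png",t)
E
```

```text
[347 233]
331 217
```

View pics/z2.png

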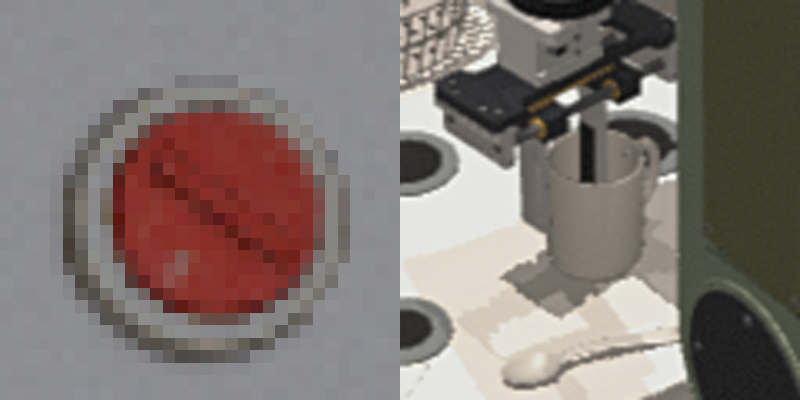

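The picture shows one finger inside the mug and one outside. The timer's base outline is centred near pixel (347.0,233.9). Closing now.

Call:
carry_out(
  moves=[
    {"tx":0,"ty":0,"tz":0,"turn":0,"fingers":0},
    {"tx":0,"ty":0,"tz":0,"turn":0,"fingers":0},
    {"tx":0,"ty":0,"tz":0,"turn":0,"fingers":0},
    {"tx":0,"ty":0,"tz":0,"turn":0,"fingers":0},
    {"tx":0,"ty":0,"tz":0,"turn":0,"fingers":0},
    {"tx":0,"ty":0,"tz":0,"turn":0,"fingers":0},
  ],
  newtons=25,
)

```text
time: 3.97
tcp_pos: [0.4181, 0.0688, 0.0563]
eef_rot: [3.126, 0.311, 0.001]
force: [-1.4, 1.7, 4.7]
opening: 0.0085
grasp_force: 23.3
```

```bash
python3 - <<'E'
from h import *
c=np.load("top.npy",allow_pickle=True).item()
for z in(.005,.012,.02):print(ground(c,(346.98,233.94),z))
o=bot.get_obs();print(o["tcp_pos"],o["force"],o["opening"],o["grasp_force"],o["q"])
E
```

```text
[ 0.43374326 -0.18252563  0.005     ]
[ 0.43306198 -0.18140146  0.012     ]
[ 0.43228337 -0.18011669  0.02      ]
[0.41811529 0.06881413 0.0562796 ] [-1.42083176  1.72847121  4.71451825] 0.008546190826198419 23.303527688258328 [-4.13333964e-02  7.72635707e-02  2.03525818e+00 -5.71932316e-04
  1.02834939e+00  1.33151049e+00]
```

Call:
carry_out(
  moves=[
    {"tx":0,"ty":0,"tz":10,"turn":0,"fingers":0},
    {"tx":0,"ty":0,"tz":30,"turn":0,"fingers":0},
    {"tx":0,"ty":0,"tz":35,"turn":0,"fingers":0},
    {"tx":0,"ty":0,"tz":35,"turn":0,"fingers":0},
  ],
)

```text
time: 4.3
tcp_pos: [0.4193, 0.069, 0.0924]
eef_rot: [3.126, 0.31, 0.006]
force: [0.4, 0.1, -3.0]
opening: 0.0085
grasp_force: 26.0
```

Call:
carry_out(
  moves=[
    {"tx":10,"ty":-8,"tz":0,"turn":-0.08,"fingers":0},
    {"tx":28,"ty":-23,"tz":0,"turn":-0.19,"fingers":0},
    {"tx":50,"ty":-40,"tz":0,"turn":-0.31,"fingers":0},
    {"tx":72,"ty":-58,"tz":0,"turn":-0.43,"fingers":0},
    {"tx":94,"ty":-75,"tz":0,"turn":-0.55,"fingers":0},
    {"tx":112,"ty":-90,"tz":0,"turn":-0.67,"fingers":0},
    {"tx":124,"ty":-99,"tz":0,"turn":-0.78,"fingers":0},
    {"tx":130,"ty":-105,"tz":0,"turn":-0.847,"fingers":0},
    {"tx":130,"ty":-105,"tz":0,"turn":-0.847,"fingers":0},
    {"tx":130,"ty":-105,"tz":0,"turn":-0.847,"fingers":0},
  ],
)

```text
time: 5.13
tcp_pos: [0.5469, -0.036, 0.0896]
eef_rot: [-2.978, 1.0, 0.004]
force: [-0.3, 0.2, -3.4]
opening: 0.0081
grasp_force: 26.0
```

```bash
python3 - <<'E'
from h import *
c=bot.camera("top"); v=bot.camera("scene")
t=np.hstack([cv2.resize(c["color"][170:250,265:345],(400,400),interpolation=cv2.INTER_CUBIC),cv2.resize(v["color"][130:250,240:360],(400,400),interpolation=cv2.INTER_CUBIC)])
cv2.imwrite("pics/z3.png",t)
o=bot.get_obs();print(o["tcp_pos"],o["eef_rot"],o["force"],o["moment"],o["grasp_force"],o["q"])
E
```

```text
[ 0.54644679 -0.03534343  0.08990135] [-2.97834673  0.99933593  0.0038662 ] [ 0.64520698 -0.89650086 -2.77647241] [ 0.21461135 -0.07661947  0.03231229] 25.980244559377752 [-2.22857135e-01  2.74395440e-01  1.71473595e+00  3.34648795e-04
  1.15490422e+00  1.99526291e+00]
```

View pics/z3.png

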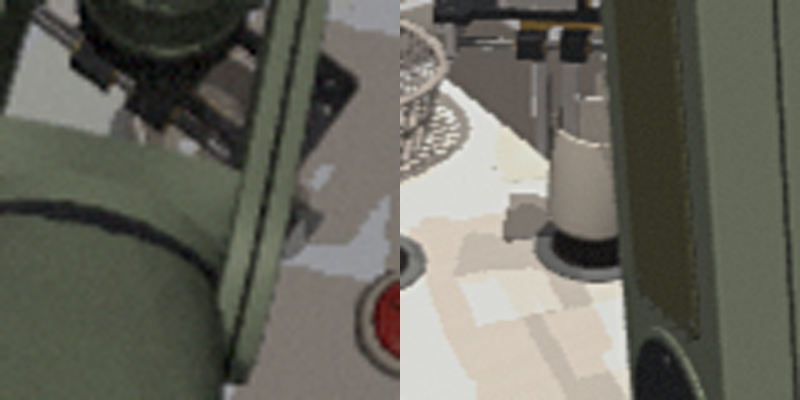

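The mug hangs upright over its pad, with nothing obstructing it. Lowering gently.

Call:
carry_out(
  moves=[
    {"tx":2,"ty":0,"tz":-8,"turn":0,"fingers":0},
    {"tx":2,"ty":0,"tz":-15,"turn":0,"fingers":0},
    {"tx":2,"ty":0,"tz":-20,"turn":0,"fingers":0},
    {"tx":2,"ty":0,"tz":-24,"turn":0,"fingers":0},
    {"tx":2,"ty":0,"tz":-26,"turn":0,"fingers":0},
    {"tx":2,"ty":0,"tz":-28,"turn":0,"fingers":0},
    {"tx":2,"ty":0,"tz":-28,"turn":0,"fingers":0},
    {"tx":2,"ty":0,"tz":-28,"turn":0,"fingers":0},
  ],
)

```text
time: 5.9
tcp_pos: [0.5499, -0.0362, 0.063]
eef_rot: [2.977, -1.002, 0.0]
force: [0.9, 0.6, -3.2]
opening: 0.008
grasp_force: 26.0
```

Still hanging (-3.2 N); 1 mm steps now.

Call:
carry_out(
  moves=[
    {"tx":-1,"ty":0,"tz":-1,"turn":0,"fingers":0},
    {"tx":-1,"ty":0,"tz":-1.5,"turn":0,"fingers":0},
    {"tx":-1,"ty":0,"tz":-2,"turn":0,"fingers":0},
    {"tx":-1,"ty":0,"tz":-2,"turn":0,"fingers":0},
    {"tx":-1,"ty":0,"tz":-2,"turn":0,"fingers":0},
  ],
)

```text
time: 6.32
tcp_pos: [0.5498, -0.0361, 0.0617]
eef_rot: [-2.977, 1.002, -0.003]
force: [1.0, 1.8, -0.2]
opening: 0.0084
grasp_force: 26.2
```

```bash
python3 - <<'E'
from h import *
for i in range(4):
    bot.camera("top");o=bot.get_obs();print(np.round(o["tcp_pos"],4),np.round(o["force"],1))
E
```

```text
[ 0.5495 -0.0361  0.0615] [1.1 2.1 1.6]
[ 0.5495 -0.0361  0.0614] [0.3 1.3 0.6]
[ 0.5494 -0.0361  0.0614] [0.8 1.1 1.8]
[ 0.5494 -0.0361  0.0613] [1.9 1.5 1.5]
```

Contact (force up from -3 to +1.5 N). Release and rise straight up.

Call:
carry_out(
  moves=[
    {"tx":0,"ty":0,"tz":0,"turn":0,"fingers":36},
    {"tx":0,"ty":0,"tz":0,"turn":0,"fingers":36},
    {"tx":0,"ty":0,"tz":0,"turn":0,"fingers":36},
    {"tx":0,"ty":0,"tz":0,"turn":0,"fingers":36},
    {"tx":0,"ty":0,"tz":20,"turn":0,"fingers":36},
    {"tx":0,"ty":0,"tz":50,"turn":0,"fingers":36},
    {"tx":0,"ty":0,"tz":80,"turn":0,"fingers":36},
    {"tx":0,"ty":0,"tz":100,"turn":0,"fingers":36},
    {"tx":0,"ty":0,"tz":100,"turn":0,"fingers":36},
  ],
)

```text
time: 7.27
tcp_pos: [0.5525, -0.0371, 0.1664]
eef_rot: [-2.977, 1.002, -0.016]
force: [1.1, 0.0, -0.0]
opening: 0.0362
grasp_force: 0.0
```

Call:
carry_out(
  moves=[
    {"tx":-119,"ty":-144,"tz":0,"turn":1.5,"fingers":92},
    {"tx":-119,"ty":-144,"tz":0,"turn":1.5,"fingers":92},
    {"tx":-119,"ty":-144,"tz":0,"turn":1.5,"fingers":92},
    {"tx":-119,"ty":-144,"tz":0,"turn":1.5,"fingers":92},
    {"tx":-119,"ty":-144,"tz":0,"turn":1.5,"fingers":92},
    {"tx":-119,"ty":-144,"tz":0,"turn":1.5,"fingers":92},
    {"tx":-119,"ty":-144,"tz":0,"turn":1.5,"fingers":92},
    {"tx":-119,"ty":-144,"tz":0,"turn":1.5,"fingers":92},
    {"tx":-119,"ty":-144,"tz":0,"turn":1.5,"fingers":92},
    {"tx":-119,"ty":-144,"tz":0,"turn":1.5,"fingers":92},
  ],
)

```text
time: 8.1
tcp_pos: [0.4287, -0.1799, 0.1594]
eef_rot: [-3.024, -0.845, 0.003]
force: [0.5, 0.3, -0.1]
opening: 0.0919
grasp_force: 0.0
```

Call:
carry_out(
  moves=[
    {"tx":-20,"ty":-24,"tz":0,"turn":0.25,"fingers":92},
    {"tx":-20,"ty":-24,"tz":0,"turn":0.25,"fingers":92},
    {"tx":-20,"ty":-24,"tz":0,"turn":0.25,"fingers":92},
    {"tx":-20,"ty":-24,"tz":0,"turn":0.25,"fingers":92},
  ],
)

```text
time: 8.43
tcp_pos: [0.4091, -0.2037, 0.1598]
eef_rot: [-2.9, -1.203, 0.001]
force: [-0.2, 0.3, 0.1]
opening: 0.0917
grasp_force: 0.0
```

Call:
carry_out(
  moves=[
    {"tx":24,"ty":22,"tz":0,"turn":0,"fingers":92},
    {"tx":24,"ty":22,"tz":0,"turn":0,"fingers":92},
    {"tx":24,"ty":22,"tz":-30,"turn":0,"fingers":92},
    {"tx":24,"ty":22,"tz":-65,"turn":0,"fingers":92},
    {"tx":24,"ty":22,"tz":-95,"turn":0,"fingers":92},
    {"tx":24,"ty":22,"tz":-95,"turn":0,"fingers":92},
  ],
)

```text
time: 8.93
tcp_pos: [0.4286, -0.1783, 0.0598]
eef_rot: [-2.89, -1.203, 0.012]
force: [-1.8, 0.2, 0.1]
opening: 0.092
grasp_force: 0.0
```

```bash
python3 - <<'E'
from meas import *
c=bot.camera("top"); v=bot.camera("scene")
t=np.hstack([cv2.resize(c["color"][180:260,270:350],(400,400),interpolation=cv2.INTER_CUBIC),cv2.resize(v["color"][140:260,300:420],(400,400),interpolation=cv2.INTER_CUBIC)])
cv2.imwrite("pics/z4.png",t)
o=bot.get_obs();print(o["tcp_pos"],o["eef_rot"],o["q"])
E
```

```text
[ 0.43284646 -0.18115386  0.0650072 ] [-2.89757965 -1.2064193   0.00312946] [-5.81102391e-01  1.58152025e-01  1.92050030e+00 -3.23788483e-05
  1.06645525e+00  2.00660031e-01]
```

View pics/z4.png

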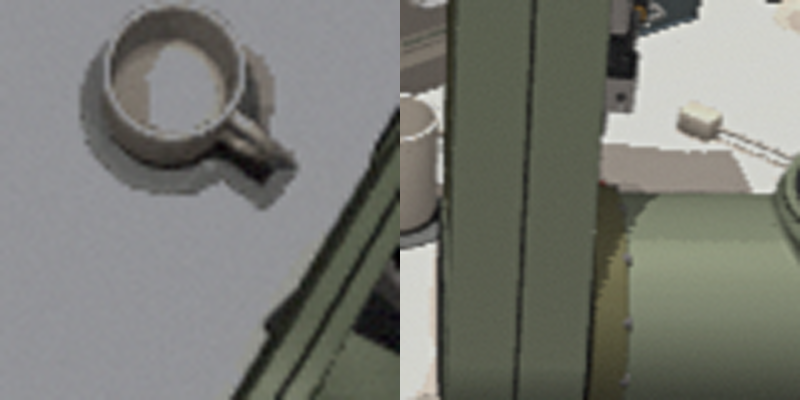

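The mug stands upright on its pad with its handle at (325,211) over the mark. The gripper is centred over the timer, so I go down to grip.

Call:
carry_out(
  moves=[
    {"tx":0,"ty":0,"tz":-25,"turn":0,"fingers":92},
    {"tx":0,"ty":0,"tz":-42,"turn":0,"fingers":92},
    {"tx":0,"ty":0,"tz":-54,"turn":0,"fingers":92},
    {"tx":0,"ty":0,"tz":-60,"turn":0,"fingers":92},
    {"tx":0,"ty":0,"tz":-60,"turn":0,"fingers":92},
    {"tx":0,"ty":0,"tz":-60,"turn":0,"fingers":0},
    {"tx":0,"ty":0,"tz":-60,"turn":0,"fingers":0},
    {"tx":0,"ty":0,"tz":-60,"turn":0,"fingers":0},
    {"tx":0,"ty":0,"tz":-60,"turn":0,"fingers":0},
    {"tx":0,"ty":0,"tz":-60,"turn":0,"fingers":0},
  ],
  newtons=15,
)

```text
time: 9.87
tcp_pos: [0.4341, -0.1822, 0.0065]
eef_rot: [2.9, 1.208, 0.001]
force: [-0.6, 0.1, 0.6]
opening: 0.0622
grasp_force: 0.4
```

```bash
python3 - <<'E'
from meas import *
import json
P=json.load(open("P.json"));c=bot.camera("top")
m=P["mug_pad"]; y=(-np.sin(m[2]),np.cos(m[2])); t=(m[0]-.016*y[0],m[1]-.016*y[1],m[2]+.02); print("want",t)
meas(c,["mug"],{"mug":t})
o=bot.get_obs();print(o["tcp_pos"],o["opening"],o["grasp_force"],o["force"])
E
```

```text
want (np.float64(0.5186873857363613), np.float64(-0.07534064891016334), -0.6285743476947289)
mug [ 0.5224 -0.0741 -0.6275] iou 0.93
[ 0.43402809 -0.1821635   0.00643432] 0.06154083813045109 15.000508725643158 [-0.28404465  0.4311793   3.99466551]
```

Call:
carry_out(
  moves=[
    {"tx":0,"ty":0,"tz":10,"turn":0,"fingers":0},
    {"tx":0,"ty":0,"tz":40,"turn":0,"fingers":0},
    {"tx":0,"ty":0,"tz":80,"turn":0,"fingers":0},
    {"tx":0,"ty":0,"tz":120,"turn":0,"fingers":0},
    {"tx":0,"ty":0,"tz":145,"turn":0,"fingers":0},
    {"tx":0,"ty":0,"tz":150,"turn":0,"fingers":0},
    {"tx":0,"ty":0,"tz":150,"turn":0,"fingers":0},
  ],
)

```text
time: 10.55
tcp_pos: [0.4352, -0.183, 0.1583]
eef_rot: [2.896, 1.207, 0.005]
force: [0.8, 0.6, -1.6]
opening: 0.061
grasp_force: 15.0
```

Call:
carry_out(
  moves=[
    {"tx":10,"ty":17,"tz":0,"turn":0,"fingers":0},
    {"tx":26,"ty":44,"tz":0,"turn":0,"fingers":0},
    {"tx":47,"ty":79,"tz":0,"turn":0,"fingers":0},
    {"tx":68,"ty":114,"tz":0,"turn":0,"fingers":0},
    {"tx":89,"ty":149,"tz":0,"turn":0,"fingers":0},
    {"tx":110,"ty":184,"tz":0,"turn":0,"fingers":0},
    {"tx":131,"ty":220,"tz":0,"turn":0,"fingers":0},
    {"tx":152,"ty":255,"tz":0,"turn":0,"fingers":0},
    {"tx":165,"ty":278,"tz":0,"turn":0,"fingers":0},
    {"tx":171,"ty":288,"tz":0,"turn":0,"fingers":0},
  ],
)

```text
time: 11.38
tcp_pos: [0.6038, 0.1094, 0.1521]
eef_rot: [-2.895, -1.212, 0.007]
force: [0.2, -0.2, -1.8]
opening: 0.0616
grasp_force: 15.0
```

```bash
python3 - <<'E'
from h import *
c=bot.camera("top")
print("mug rim",ground(c,(304.5,193.8),.095),"by fit pad",0.5284,-.0626)
for i in range(2): bot.camera("scene")
o=bot.get_obs();print(o["tcp_pos"],o["eef_rot"],o["opening"],o["grasp_force"],o["force"],o["q"])
E
```

```text
mug rim [ 0.52941104 -0.06110035  0.095     ] by fit pad 0.5284 -0.0626
[0.60305658 0.10580091 0.15315896] [-2.89821376 -1.20985824  0.00792642] 0.06104328633540668 14.999953955411911 [-1.11774692  0.04199543 -0.5651575 ] [ 3.29101744e-02  3.32611927e-01  1.49469531e+00 -9.04573275e-04
  1.31935181e+00  8.13017646e-01]
```

Call:
carry_out(
  moves=[
    {"tx":1.5,"ty":0,"tz":-30,"turn":0,"fingers":0},
    {"tx":1.5,"ty":0,"tz":-65,"turn":0,"fingers":0},
    {"tx":1.5,"ty":0,"tz":-100,"turn":0,"fingers":0},
    {"tx":1.5,"ty":0,"tz":-125,"turn":0,"fingers":0},
    {"tx":1.5,"ty":0,"tz":-135,"turn":0,"fingers":0},
    {"tx":1.5,"ty":0,"tz":-140,"turn":0,"fingers":0},
    {"tx":1.5,"ty":0,"tz":-142,"turn":0,"fingers":0},
    {"tx":1.5,"ty":0,"tz":-143,"turn":0,"fingers":0},
    {"tx":1.5,"ty":0,"tz":-143,"turn":0,"fingers":0},
    {"tx":1.5,"ty":0,"tz":-143,"turn":0,"fingers":0},
  ],
)

```text
time: 12.37
tcp_pos: [0.608, 0.1058, 0.0149]
eef_rot: [2.899, 1.208, 0.005]
force: [0.1, 0.0, -1.2]
opening: 0.0615
grasp_force: 15.0
```

```bash
python3 - <<'E'
from h import *
for i in range(3):
    bot.camera("scene");o=bot.get_obs();print(np.round(o["tcp_pos"],4),np.round(o["force"],1))
E
```

```text
[0.6078 0.1059 0.0148] [ 0.3 -0.6 -1. ]
[0.6075 0.106  0.0145] [-0.8  0.6 -0.6]
[0.6073 0.106  0.0142] [-0.4  0.3 -0.6]
```

Call:
carry_out(
  moves=[
    {"tx":0,"ty":0,"tz":0,"turn":0,"fingers":0},
    {"tx":0,"ty":0,"tz":0,"turn":0,"fingers":0},
    {"tx":0,"ty":0,"tz":0,"turn":0,"fingers":0},
    {"tx":0,"ty":0,"tz":0,"turn":0,"fingers":0},
    {"tx":0,"ty":0,"tz":0,"turn":0,"fingers":0},
    {"tx":0,"ty":0,"tz":0,"turn":0,"fingers":0},
  ],
)

```text
time: 13.02
tcp_pos: [0.6062, 0.1059, 0.0128]
eef_rot: [-2.9, -1.208, 0.0]
force: [-0.7, -0.5, -1.0]
opening: 0.0615
grasp_force: 15.0
```

Call:
carry_out(
  moves=[
    {"tx":-0.5,"ty":0,"tz":-1,"turn":0,"fingers":0},
    {"tx":-0.5,"ty":0,"tz":-1,"turn":0,"fingers":0},
    {"tx":-0.5,"ty":0,"tz":-2,"turn":0,"fingers":0},
    {"tx":-0.5,"ty":0,"tz":-2,"turn":0,"fingers":0},
    {"tx":-0.5,"ty":0,"tz":-2,"turn":0,"fingers":0},
    {"tx":-0.5,"ty":0,"tz":-2,"turn":0,"fingers":0},
    {"tx":-0.5,"ty":0,"tz":-2,"turn":0,"fingers":0},
  ],
)

```text
time: 13.6
tcp_pos: [0.6059, 0.1059, 0.0109]
eef_rot: [2.9, 1.208, 0.0]
force: [0.6, -0.5, 0.4]
opening: 0.0615
grasp_force: 15.0
```

Call:
carry_out(
  moves=[
    {"tx":-1.5,"ty":0,"tz":0,"turn":0,"fingers":0},
    {"tx":-1.5,"ty":0,"tz":0,"turn":0,"fingers":0},
    {"tx":-1.5,"ty":0,"tz":-0.5,"turn":0,"fingers":0},
    {"tx":-1.5,"ty":0,"tz":-1,"turn":0,"fingers":0},
    {"tx":-1.5,"ty":0,"tz":-1,"turn":0,"fingers":0},
    {"tx":-1.5,"ty":0,"tz":-1,"turn":0,"fingers":0},
  ],
)

```text
time: 14.1
tcp_pos: [0.6042, 0.1059, 0.0098]
eef_rot: [-2.9, -1.208, 0.0]
force: [0.0, 0.5, 0.2]
opening: 0.0614
grasp_force: 15.0
```

Call:
carry_out(
  moves=[
    {"tx":0,"ty":0,"tz":0,"turn":0,"fingers":90},
    {"tx":0,"ty":0,"tz":0,"turn":0,"fingers":90},
    {"tx":0,"ty":0,"tz":0,"turn":0,"fingers":90},
    {"tx":0,"ty":0,"tz":0,"turn":0,"fingers":90},
    {"tx":0,"ty":0,"tz":20,"turn":0,"fingers":90},
    {"tx":0,"ty":0,"tz":60,"turn":0,"fingers":90},
    {"tx":0,"ty":0,"tz":100,"turn":0,"fingers":90},
    {"tx":0,"ty":0,"tz":120,"turn":0,"fingers":90},
  ],
)

```text
time: 14.77
tcp_pos: [0.6071, 0.1061, 0.1352]
eef_rot: [2.897, 1.207, 0.011]
force: [0.8, -0.3, -0.3]
opening: 0.0899
grasp_force: 0.0
```

```bash
python3 - <<'E'
from meas import *
import json
P=json.load(open("P.json"));c=bot.camera("top")
print(ground(c,(186.75,166.2),.073))
meas(c,["shaker"],P)
o=bot.get_obs();print(o["tcp_pos"],o["q"])
E
```

```text
[0.61016816 0.25249289 0.073     ]
shaker not found
[0.60872664 0.10615784 0.13622197] [3.26626153e-02 3.48950733e-01 1.51010403e+00 6.78278973e-05
 1.27065146e+00 8.13719243e-01]
```

Call:
carry_out(
  moves=[
    {"tx":2,"ty":147,"tz":0,"turn":0,"fingers":74},
    {"tx":2,"ty":147,"tz":0,"turn":0,"fingers":74},
    {"tx":2,"ty":147,"tz":0,"turn":0,"fingers":74},
    {"tx":2,"ty":147,"tz":0,"turn":0,"fingers":74},
    {"tx":2,"ty":147,"tz":0,"turn":0,"fingers":74},
    {"tx":2,"ty":147,"tz":0,"turn":0,"fingers":74},
    {"tx":2,"ty":147,"tz":0,"turn":0,"fingers":74},
    {"tx":2,"ty":147,"tz":0,"turn":0,"fingers":74},
  ],
)

```text
time: 15.53
tcp_pos: [0.606, 0.2514, 0.129]
eef_rot: [2.901, 1.206, -0.003]
force: [-0.2, -1.2, -0.9]
opening: 0.0736
grasp_force: 0.0
```

Call:
carry_out(
  moves=[
    {"tx":4,"ty":1,"tz":-30,"turn":0,"fingers":74},
    {"tx":4,"ty":1,"tz":-60,"turn":0,"fingers":74},
    {"tx":4,"ty":1,"tz":-85,"turn":0,"fingers":74},
    {"tx":4,"ty":1,"tz":-100,"turn":0,"fingers":74},
    {"tx":4,"ty":1,"tz":-109,"turn":0,"fingers":74},
    {"tx":4,"ty":1,"tz":-109,"turn":0,"fingers":74},
    {"tx":4,"ty":1,"tz":-109,"turn":0,"fingers":74},
    {"tx":4,"ty":1,"tz":-109,"turn":0,"fingers":74},
  ],
)

```text
time: 16.2
tcp_pos: [0.6119, 0.2538, 0.0226]
eef_rot: [2.9, 1.207, 0.005]
force: [0.2, 0.1, -0.5]
opening: 0.074
grasp_force: 0.0
```

```bash
python3 - <<'E'
from h import *
c=bot.camera("top"); v=bot.camera("scene")
t=np.hstack([cv2.resize(c["color"][130:230,160:260],(400,400),interpolation=cv2.INTER_CUBIC),cv2.resize(v["color"][140:260,120:240],(400,400),interpolation=cv2.INTER_CUBIC)])
cv2.imwrite("pics/z5.png",t)
o=bot.get_obs();print(o["tcp_pos"],o["force"])
E
```

```text
[0.61197001 0.25412659 0.02298489] [ 0.7860245  -0.19905239  0.44374412]
```

View pics/z5.png

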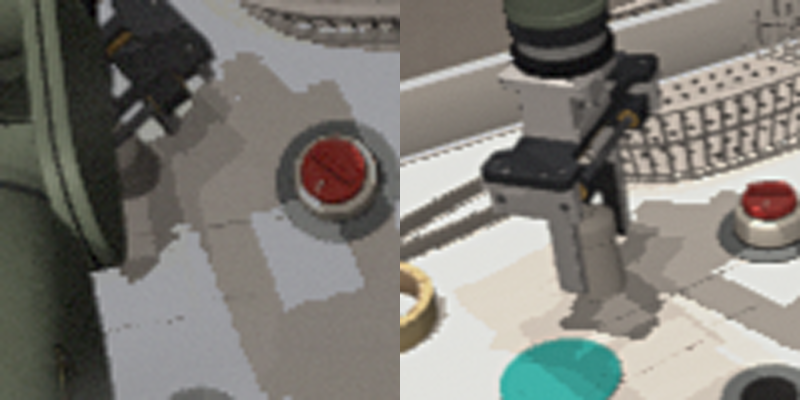

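The shaker is between the fingers, and the timer sits on its pad. Close and lift.

Call:
carry_out(
  moves=[
    {"tx":0,"ty":0,"tz":0,"turn":0,"fingers":0},
    {"tx":0,"ty":0,"tz":0,"turn":0,"fingers":0},
    {"tx":0,"ty":0,"tz":0,"turn":0,"fingers":0},
    {"tx":0,"ty":0,"tz":0,"turn":0,"fingers":0},
    {"tx":0,"ty":0,"tz":0,"turn":0,"fingers":0},
    {"tx":0,"ty":0,"tz":0,"turn":0,"fingers":0},
    {"tx":0,"ty":0,"tz":10,"turn":0,"fingers":0},
    {"tx":0,"ty":0,"tz":30,"turn":0,"fingers":0},
    {"tx":0,"ty":0,"tz":40,"turn":0,"fingers":0},
    {"tx":0,"ty":0,"tz":40,"turn":0,"fingers":0},
  ],
  newtons=15,
)

```text
time: 17.13
tcp_pos: [0.6131, 0.2547, 0.0648]
eef_rot: [2.899, 1.208, 0.011]
force: [1.6, -0.2, 0.0]
opening: 0.04
grasp_force: 15.0
```

Call:
carry_out(
  moves=[
    {"tx":-20,"ty":-5,"tz":0,"turn":0,"fingers":0},
    {"tx":-55,"ty":-15,"tz":0,"turn":0,"fingers":0},
    {"tx":-95,"ty":-26,"tz":0,"turn":0,"fingers":0},
    {"tx":-135,"ty":-37,"tz":0,"turn":0,"fingers":0},
    {"tx":-170,"ty":-47,"tz":0,"turn":0,"fingers":0},
    {"tx":-188,"ty":-52,"tz":0,"turn":0,"fingers":0},
    {"tx":-191,"ty":-53,"tz":0,"turn":0,"fingers":0},
    {"tx":-191,"ty":-53,"tz":0,"turn":0,"fingers":0},
    {"tx":-191,"ty":-53,"tz":0,"turn":0,"fingers":0},
    {"tx":-191,"ty":-53,"tz":0,"turn":0,"fingers":0},
  ],
)

```text
time: 17.97
tcp_pos: [0.4216, 0.2014, 0.0616]
eef_rot: [2.9, 1.208, 0.004]
force: [0.2, 0.2, -1.1]
opening: 0.0403
grasp_force: 15.0
```

Call:
carry_out(
  moves=[
    {"tx":-1,"ty":-0.5,"tz":-10,"turn":0,"fingers":0},
    {"tx":-1,"ty":-0.5,"tz":-20,"turn":0,"fingers":0},
    {"tx":-1,"ty":-0.5,"tz":-28,"turn":0,"fingers":0},
    {"tx":-1,"ty":-0.5,"tz":-32,"turn":0,"fingers":0},
    {"tx":-1,"ty":-0.5,"tz":-34,"turn":0,"fingers":0},
    {"tx":-1,"ty":-0.5,"tz":-34,"turn":0,"fingers":0},
    {"tx":-1,"ty":-0.5,"tz":-34,"turn":0,"fingers":0},
    {"tx":-1,"ty":-0.5,"tz":-34,"turn":0,"fingers":0},
    {"tx":-1,"ty":-0.5,"tz":-34,"turn":0,"fingers":0},
    {"tx":-1,"ty":-0.5,"tz":-34,"turn":0,"fingers":0},
  ],
)

```text
time: 18.8
tcp_pos: [0.4187, 0.2005, 0.0273]
eef_rot: [2.9, 1.208, 0.002]
force: [1.1, -0.4, -0.5]
opening: 0.0406
grasp_force: 15.0
```

Call:
carry_out(
  moves=[
    {"tx":1,"ty":0.5,"tz":0,"turn":0,"fingers":0},
    {"tx":1,"ty":0.5,"tz":-1,"turn":0,"fingers":0},
    {"tx":1,"ty":0.5,"tz":-2,"turn":0,"fingers":0},
    {"tx":1,"ty":0.5,"tz":-2,"turn":0,"fingers":0},
    {"tx":1,"ty":0.5,"tz":-2,"turn":0,"fingers":0},
    {"tx":1,"ty":0.5,"tz":-2,"turn":0,"fingers":0},
  ],
)

```text
time: 19.3
tcp_pos: [0.4193, 0.2009, 0.0248]
eef_rot: [-2.9, -1.208, 0.0]
force: [0.2, 0.4, -1.2]
opening: 0.0403
grasp_force: 15.0
```

```bash
python3 - <<'E'
from h import *
for i in range(3):
    c=bot.camera("top");o=bot.get_obs();print(np.round(o["tcp_pos"],4),np.round(o["force"],1))
E
```

```text
[0.4193 0.2009 0.0249] [ 0.9 -0.2 -0.7]
[0.4193 0.2009 0.0249] [ 0.8 -0.1 -0.4]
[0.4193 0.2009 0.0249] [ 0.7 -0.2 -0.9]
```

Call:
carry_out(
  moves=[
    {"tx":0.5,"ty":0,"tz":-0.5,"turn":0,"fingers":0},
    {"tx":0.5,"ty":0,"tz":-1,"turn":0,"fingers":0},
    {"tx":0.5,"ty":0,"tz":-1.5,"turn":0,"fingers":0},
    {"tx":0.5,"ty":0,"tz":-1.5,"turn":0,"fingers":0},
    {"tx":0.5,"ty":0,"tz":-1.5,"turn":0,"fingers":0},
  ],
)

```text
time: 19.87
tcp_pos: [0.4201, 0.201, 0.0239]
eef_rot: [2.9, 1.208, 0.0]
force: [-3.2, 0.2, 6.0]
opening: 0.0407
grasp_force: 15.1
```

Call:
carry_out(
  moves=[
    {"tx":0,"ty":0,"tz":0.7,"turn":0,"fingers":0},
    {"tx":0,"ty":0,"tz":0.7,"turn":0,"fingers":74},
    {"tx":0,"ty":0,"tz":0.7,"turn":0,"fingers":74},
    {"tx":0,"ty":0,"tz":0.7,"turn":0,"fingers":74},
    {"tx":0,"ty":0,"tz":0.7,"turn":0,"fingers":74},
    {"tx":0,"ty":0,"tz":20,"turn":0,"fingers":74},
    {"tx":0,"ty":0,"tz":55,"turn":0,"fingers":74},
    {"tx":0,"ty":0,"tz":95,"turn":0,"fingers":74},
    {"tx":0,"ty":0,"tz":130,"turn":0,"fingers":74},
    {"tx":0,"ty":0,"tz":150,"turn":0,"fingers":74},
  ],
)

```text
time: 20.7
tcp_pos: [0.422, 0.2015, 0.1778]
eef_rot: [2.899, 1.208, 0.01]
force: [0.1, -0.3, 0.6]
opening: 0.0739
grasp_force: 0.0
```

```bash
python3 - <<'E'
from meas import *
import json
P=json.load(open("P.json"));c=np.load("top.npy",allow_pickle=True).item(); im=c["color"].astype(np.float32)
p=P["thermometer"];u=proj(c,(p[0],p[1],.01)); W=[int(u[0]-32),int(u[1]-32),int(u[0]+32),int(u[1]+32)]
A=up(im,W); d=np.abs(A-np.median(A.reshape(-1,3),0)).max(2); mask=(d>9); 
k,l,s,_=cv2.connectedComponentsWithStats(cv2.dilate(mask.astype(np.uint8),np.ones((5,5))))
j=1+np.argmax(s[1:,4]*(np.hypot(*( _[1:]-128).T)<60)); mask&=l==j
q,f=fit(c,M["thermometer"],mask,p,W); print(q,f)
y=np.array([-np.sin(q[2]),np.cos(q[2])]); print("head",np.array(q[:2])-.055*y)
v=cv2.resize(up(c["color"],W),(600,600)); cs,_=cv2.findContours(cv2.resize(render(c,M["thermometer"],q,W).astype(np.uint8),(600,600)),0,1); 
w=v.copy(); cv2.drawContours(w,cs,-1,(0,255,0),1); cs,_=cv2.findContours(cv2.resize(mask.astype(np.uint8),(600,600)),0,1); cv2.drawContours(w,cs,-1,(255,0,255),1)
cv2.imwrite("pics/z6.png",np.hstack([v[40:560,200:],w[40:560,200:]])); print(W)
E
```

```text
(np.float64(0.43623529725859794), np.float64(-0.37157406210595467), np.float64(1.8551303209377243)) 0.49378292939936774
head [ 0.48902698 -0.35614556]
[383, 200, 447, 264]
```

View pics/z6.png

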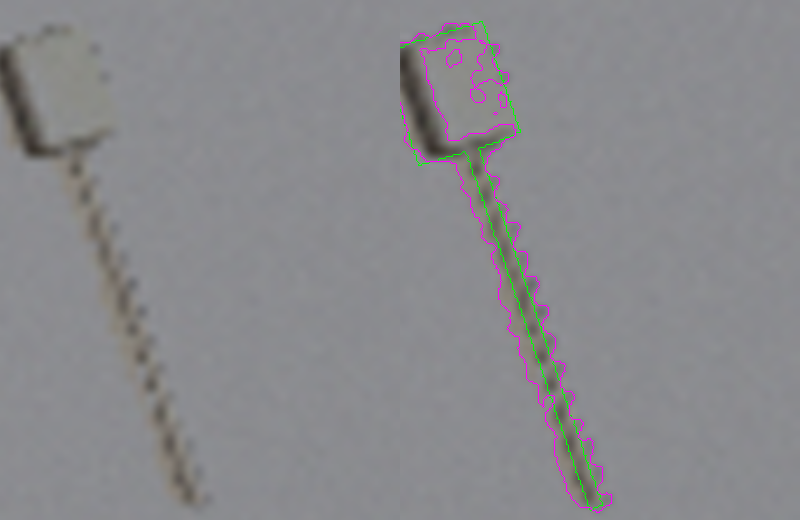

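The fit lies along the head and probe: head near pixel (387,207) and tip near (404,256), giving a head position of (0.489,-0.356) and yaw 1.855. I go there now.

Call:
carry_out(
  moves=[
    {"tx":67,"ty":-557,"tz":0,"turn":-0.5,"fingers":54},
    {"tx":67,"ty":-557,"tz":0,"turn":-0.5,"fingers":54},
    {"tx":67,"ty":-557,"tz":0,"turn":-0.5,"fingers":54},
    {"tx":67,"ty":-557,"tz":0,"turn":-0.5,"fingers":54},
    {"tx":67,"ty":-557,"tz":0,"turn":-0.5,"fingers":54},
    {"tx":67,"ty":-557,"tz":0,"turn":-0.5,"fingers":54},
    {"tx":67,"ty":-557,"tz":0,"turn":-0.5,"fingers":54},
    {"tx":67,"ty":-557,"tz":0,"turn":-0.5,"fingers":54},
    {"tx":67,"ty":-557,"tz":0,"turn":-0.5,"fingers":54},
    {"tx":67,"ty":-557,"tz":0,"turn":-0.5,"fingers":54},
  ],
)

```text
time: 21.53
tcp_pos: [0.4693, -0.2149, 0.1733]
eef_rot: [-3.109, -0.453, -0.0]
force: [0.2, 0.8, 0.7]
opening: 0.054
grasp_force: 0.0
```

```bash
python3 - <<'E'
from h import *
from scipy.spatial.transform import Rotation as Ro
c=bot.camera("top")
for i in range(6):bot.camera("scene")
o=bot.get_obs();y=Ro.from_rotvec(o["eef_rot"]).as_matrix()[:,1];print(o["tcp_pos"],np.arctan2(y[1],y[0]))
E
```

```text
[ 0.46927148 -0.21125783  0.1730371 ] -1.2796798550621864
```

Call:
carry_out(
  moves=[
    {"tx":20,"ty":-145,"tz":0,"turn":-0.007,"fingers":54},
    {"tx":20,"ty":-145,"tz":0,"turn":-0.007,"fingers":54},
    {"tx":20,"ty":-145,"tz":0,"turn":-0.007,"fingers":54},
    {"tx":20,"ty":-145,"tz":0,"turn":-0.007,"fingers":54},
    {"tx":20,"ty":-145,"tz":-40,"turn":-0.007,"fingers":54},
    {"tx":20,"ty":-145,"tz":-80,"turn":-0.007,"fingers":54},
    {"tx":20,"ty":-145,"tz":-115,"turn":-0.007,"fingers":54},
    {"tx":20,"ty":-145,"tz":-125,"turn":-0.007,"fingers":54},
    {"tx":20,"ty":-145,"tz":-125,"turn":-0.007,"fingers":54},
    {"tx":20,"ty":-145,"tz":-125,"turn":-0.007,"fingers":54},
  ],
)

```text
time: 22.72
tcp_pos: [0.4904, -0.357, 0.0492]
eef_rot: [3.11, 0.445, 0.0]
force: [1.2, 0.4, 0.2]
opening: 0.0539
grasp_force: 0.0
```

```bash
python3 - <<'E'
from h import *
c=bot.camera("top"); v=bot.camera("scene"); np.save("top2.npy",c,allow_pickle=True)
t=np.hstack([cv2.resize(c["color"][140:290,90:340],(500,300),interpolation=cv2.INTER_CUBIC),cv2.resize(c["color"][180:260,370:450],(300,300),interpolation=cv2.INTER_CUBIC)])
cv2.imwrite("pics/z7.png",t)
for i in range(6):bot.camera("scene")
o=bot.get_obs();print(o["tcp_pos"])
E
```

```text
[ 0.49018796 -0.35839147  0.04973225]
```

View pics/z7.png

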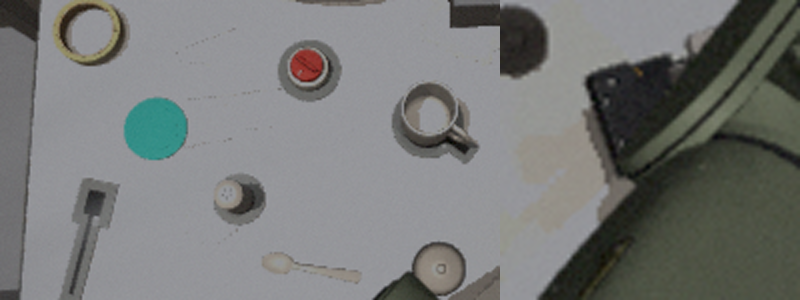

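The mug, timer and shaker stand on their pads at (430,112), (308,68) and (232,197) in the left tile. The thermometer is hidden under the arm, so I rely on the fit, go down and grip.

Call:
carry_out(
  moves=[
    {"tx":-1,"ty":2,"tz":-15,"turn":0,"fingers":54},
    {"tx":-1,"ty":2,"tz":-30,"turn":0,"fingers":54},
    {"tx":-1,"ty":2,"tz":-40,"turn":0,"fingers":54},
    {"tx":-1,"ty":2,"tz":-45,"turn":0,"fingers":54},
    {"tx":-1,"ty":2,"tz":-45,"turn":0,"fingers":0},
    {"tx":-1,"ty":2,"tz":-45,"turn":0,"fingers":0},
    {"tx":-1,"ty":2,"tz":-45,"turn":0,"fingers":0},
    {"tx":-1,"ty":2,"tz":-45,"turn":0,"fingers":0},
    {"tx":-1,"ty":2,"tz":-45,"turn":0,"fingers":0},
  ],
  newtons=12,
)

```text
time: 23.87
tcp_pos: [0.4892, -0.3563, 0.0042]
eef_rot: [3.109, 0.442, 0.002]
force: [-0.3, -0.2, -0.3]
opening: 0.0244
grasp_force: 0.1
```

```bash
python3 - <<'E'
from meas import *
import json
from scipy.spatial.transform import Rotation as Ro
for i in range(3):bot.camera("scene")
o=bot.get_obs();y=Ro.from_rotvec(o["eef_rot"]).as_matrix()[:,1];print(o["tcp_pos"],np.arctan2(y[1],y[0]),o["opening"],o["grasp_force"],o["force"])
c=bot.camera("top"); im=c["color"]; P=json.load(open("P.json"))
def em(n,pts,a,b):
    pass
# mug rim / timer red / shaker cap checks
f=im[...,2].astype(float)-im[...,1]; u=proj(c,(.6045,.1059,.034)).astype(int); 
sub=f[u[1]-14:u[1]+15,u[0]-14:u[0]+15]; w=np.clip(sub-25,0,40); yy,xx=np.mgrid[u[1]-14:u[1]+15,u[0]-14:u[0]+15]
print("timer red",ground(c,((w*xx).sum()/w.sum(),(w*yy).sum()/w.sum()),.034))
c0=np.load("top.npy",allow_pickle=True).item(); f=c0["color"][...,2].astype(float)-c0["color"][...,1]; u=proj(c0,(.4331,-.1814,.034)).astype(int)
sub=f[u[1]-14:u[1]+15,u[0]-14:u[0]+15]; w=np.clip(sub-25,0,40); yy,xx=np.mgrid[u[1]-14:u[1]+15,u[0]-14:u[0]+15]
print("timer red before",ground(c0,((w*xx).sum()/w.sum(),(w*yy).sum()/w.sum()),.034))
E
```

```text
[ 0.48912499 -0.35631108  0.00422805] -1.2881807445638631 0.02391238337396606 12.000015377998352 [-0.01765198 -0.18008161  2.06496953]
timer red [0.60332879 0.10606594 0.034     ]
timer red before [ 0.43207105 -0.1798435   0.034     ]
```

Call:
carry_out(
  moves=[
    {"tx":0,"ty":0,"tz":10,"turn":0,"fingers":0},
    {"tx":0,"ty":0,"tz":40,"turn":0,"fingers":0},
    {"tx":0,"ty":0,"tz":80,"turn":0,"fingers":0},
    {"tx":0,"ty":0,"tz":120,"turn":0,"fingers":0},
    {"tx":0,"ty":0,"tz":150,"turn":0,"fingers":0},
    {"tx":0,"ty":0,"tz":150,"turn":0,"fingers":0},
  ],
)

```text
time: 24.57
tcp_pos: [0.4927, -0.3595, 0.1628]
eef_rot: [3.098, 0.441, 0.015]
force: [0.8, -0.5, -0.0]
opening: 0.0238
grasp_force: 12.0
```

Call:
carry_out(
  moves=[
    {"tx":-1,"ty":15,"tz":0,"turn":-0.03,"fingers":0},
    {"tx":-4,"ty":45,"tz":0,"turn":-0.06,"fingers":0},
    {"tx":-8,"ty":85,"tz":0,"turn":-0.1,"fingers":0},
    {"tx":-12,"ty":125,"tz":0,"turn":-0.15,"fingers":0},
    {"tx":-16,"ty":165,"tz":0,"turn":-0.2,"fingers":0},
    {"tx":-20,"ty":205,"tz":0,"turn":-0.25,"fingers":0},
    {"tx":-24,"ty":245,"tz":0,"turn":-0.3,"fingers":0},
    {"tx":-28,"ty":285,"tz":0,"turn":-0.35,"fingers":0},
    {"tx":-32,"ty":325,"tz":0,"turn":-0.4,"fingers":0},
    {"tx":-36,"ty":365,"tz":0,"turn":-0.473,"fingers":0},
  ],
)

```text
time: 25.4
tcp_pos: [0.4513, 0.0111, 0.1531]
eef_rot: [-3.127, 0.304, 0.001]
force: [1.3, 1.1, -0.8]
opening: 0.0237
grasp_force: 12.0
```

Call:
carry_out(
  moves=[
    {"tx":-4,"ty":40,"tz":0,"turn":0,"fingers":0},
    {"tx":-8,"ty":80,"tz":0,"turn":0,"fingers":0},
    {"tx":-12,"ty":120,"tz":0,"turn":0,"fingers":0},
    {"tx":-16,"ty":160,"tz":0,"turn":0,"fingers":0},
    {"tx":-20,"ty":200,"tz":0,"turn":0,"fingers":0},
    {"tx":-24,"ty":240,"tz":0,"turn":0,"fingers":0},
    {"tx":-28,"ty":280,"tz":0,"turn":0,"fingers":0},
    {"tx":-31,"ty":320,"tz":0,"turn":0,"fingers":0},
    {"tx":-34,"ty":350,"tz":0,"turn":0,"fingers":0},
    {"tx":-36,"ty":370,"tz":0,"turn":0,"fingers":0},
  ],
)

```text
time: 26.23
tcp_pos: [0.4151, 0.3821, 0.1529]
eef_rot: [-3.128, 0.294, 0.002]
force: [0.3, -0.1, -0.7]
opening: 0.0236
grasp_force: 12.0
```

```bash
python3 - <<'E'
from meas import *
from scipy.spatial.transform import Rotation as Ro
for i in range(8):bot.camera("scene")
o=bot.get_obs();y=Ro.from_rotvec(o["eef_rot"]).as_matrix()[:,1];print(o["tcp_pos"],np.arctan2(y[1],y[0]),o["opening"],o["grasp_force"],o["force"],o["q"])
c=np.load("top2.npy",allow_pickle=True).item(); import json; P=json.load(open("P.json"))
def big(n,win,th):
    p=P[n]; u=proj(c,(.36,.41,.003)); W=[int(u[0])-34,int(u[1])-38,int(u[0])+34,int(u[1])+38]
    for b in (.5,.8):
      g=cv2.GaussianBlur(cv2.cvtColor(c["color"],cv2.COLOR_BGR2GRAY),(0,0),b).astype(np.float32)
      mk=up(g,W)<th; k,l,s,ce=cv2.connectedComponentsWithStats(mk.astype(np.uint8))
      U=(proj(c,(p[0],p[1],.003))-W[:2])*S; mk=l==l[int(U[1]),int(U[0])]
      print(fit(c,M[n],mk,p,W))
big("thermometer_pad",None,75);big("thermometer_pad",None,85)
E
```

```text
[0.41674116 0.37787016 0.15326545] -1.7629144649710746 0.023973860836525793 11.998974680900574 [ 0.0772469   0.0510967  -0.44781984] [ 5.82835417e-01  2.28652942e-01  1.62711411e+00 -2.61389341e-04
  1.28644871e+00  2.34582337e+00]
((np.float64(0.4170476681746873), np.float64(0.40238866333873224), np.float64(1.481130160826802)), np.float64(0.45462934481697936))
((np.float64(0.4167120170682737), np.float64(0.4022748095806411), np.float64(1.4910673605721603)), np.float64(0.4268481286730591))
((np.float64(0.41592958226010185), np.float64(0.4017957739590014), np.float64(1.3685858211539415)), np.float64(0.8742891349895241))
((np.float64(0.416643212715159), np.float64(0.40252935199415507), np.float64(1.3614884636791822)), np.float64(0.5114995400183993))
```

```bash
python3 - <<'E'
from h import *
c=np.load("top2.npy",allow_pickle=True).item(); P=__import__("json").load(open("P.json"))
g=cv2.cvtColor(c["color"],cv2.COLOR_BGR2GRAY).astype(float)
pts=[]
for x in np.arange(.388,.305,-.003):
    y0=.4024+(.4162-x)*.2; u=proj(c,(x,y0,.003)); r=int(round(u[1])); cols=np.arange(int(u[0])-4,int(u[0])+6); w=np.clip(105-g[r,cols],0,None)
    if w.sum()>20: pts.append(ground(c,((w*cols).sum()/w.sum(),r),.003)[:2])
pts=np.array(pts); a,b=np.polyfit(pts[:,0],pts[:,1],1); print("yaw",np.arctan2(1,-a),"line y at x=.4162:",a*.4162+b,len(pts),np.std(pts[:,1]-a*pts[:,0]-b))
u=proj(c,(.4162,.4024,.003)); print(u); print(g[int(u[1])-8:int(u[1])+9,int(u[0])-8:int(u[0])+9].astype(int))
E
```

```text
yaw 1.3705588112533154 line y at x=.4162: 0.4017885787887112 28 0.00021347007300857458
[136.61683449 240.75092972]
[[148 145 113 103 107 105 108 107 103 107 108 107 107 109 109 109 106]
 [150 140 115 105 105 108 106 107 107 106 108 109 106 107 111 106 106]
 [144 128 115 107 105 107  93  97 107 106 107 107 108 106 109 109 108]
 [147 133 107 105 107 106  85  49  55  66  65  80  96 107 110 108 110]
 [142 116 105 104 109 101  57  35  37  44  37  52  52  64  78 110 106]
 [143 115 107 105 105 102  41  43  40  43  46  49  42  49  72 111 108]
 [121 108 106 107 105  88  41  48  47  42  45  43  49  51  71 108 109]
 [134 106 108 105 102  68  47  45  49  46  48  53  55  66  97 110 109]
 [121 107 105 107 103  57  49  49  50  56  54  57  61  75 112 113 113]
 [116 106 107 108 103  53  52  53  57  57  54  54  63  80 111 110 114]
 [107 109 107 109  93  55  54  55  58  57  62  61  67  91 113 113 115]
 [108 108 108 108  67  58  57  60  65  62  62  67  74 102 115 115 114]
 [110 109 111 105  67  59  63  61  63  66  68  66  80 111 114 114 114]
 [110 108 108 105  68  62  67  63  67  70  70  74  88 114 114 114 117]
 [111 109 112 104  71  66  67  67  70  70  73  78  97 113 116 117 112]
 [109 110 111 112 110 106  90  68  74  78  71  81 109 114 116 120 114]
 [114 112 111 113 114 109  77  75  96 139 137 119 114 117 116 116 118]]
```

Call:
carry_out(
  moves=[
    {"tx":-1,"ty":15,"tz":0,"turn":-0.008,"fingers":0},
    {"tx":-1,"ty":24,"tz":0,"turn":-0.008,"fingers":0},
    {"tx":-1,"ty":24,"tz":-35,"turn":-0.008,"fingers":0},
    {"tx":-1,"ty":24,"tz":-75,"turn":-0.008,"fingers":0},
    {"tx":-1,"ty":24,"tz":-110,"turn":-0.008,"fingers":0},
    {"tx":-1,"ty":24,"tz":-130,"turn":-0.008,"fingers":0},
    {"tx":-1,"ty":24,"tz":-138,"turn":-0.008,"fingers":0},
    {"tx":-1,"ty":24,"tz":-140,"turn":-0.008,"fingers":0},
    {"tx":-1,"ty":24,"tz":-140,"turn":-0.008,"fingers":0},
    {"tx":-1,"ty":24,"tz":-140,"turn":-0.008,"fingers":0},
  ],
)

```text
time: 27.47
tcp_pos: [0.4173, 0.4042, 0.0154]
eef_rot: [-3.124, 0.311, -0.004]
force: [-0.9, 0.4, -0.9]
opening: 0.0241
grasp_force: 12.0
```

```bash
python3 - <<'E'
from h import *
from scipy.spatial.transform import Rotation as Ro
for i in range(8):v=bot.camera("scene")
cv2.imwrite("pics/z8.png",cv2.resize(v["color"][240:360,90:210],(500,500),interpolation=cv2.INTER_CUBIC))
o=bot.get_obs();y=Ro.from_rotvec(o["eef_rot"]).as_matrix()[:,1];print(o["tcp_pos"],np.arctan2(y[1],y[0]),o["force"])
E
```

```text
[0.41583488 0.40345666 0.01393933] -1.7691315912421548 [ 0.98187932 -0.19652011 -0.3189874 ]
```

View pics/z8.png

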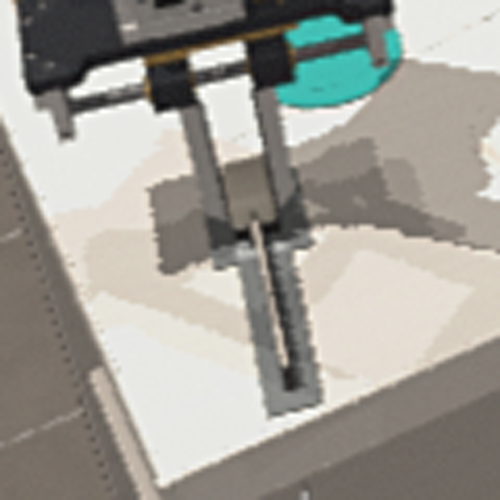

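The thermometer is just above its pad, with the probe along the line (tip near (285,370) in the crop). Small trim, then lower.

Call:
carry_out(
  moves=[
    {"tx":0.5,"ty":-1,"tz":-2,"turn":0,"fingers":0},
    {"tx":0.5,"ty":-1,"tz":-4,"turn":0,"fingers":0},
    {"tx":0.5,"ty":-1,"tz":-5,"turn":0,"fingers":0},
    {"tx":0.5,"ty":-1,"tz":-5,"turn":0,"fingers":0},
    {"tx":0.5,"ty":-1,"tz":-5,"turn":0,"fingers":0},
    {"tx":0.5,"ty":-1,"tz":-5,"turn":0,"fingers":0},
    {"tx":0.5,"ty":-1,"tz":-5,"turn":0,"fingers":0},
    {"tx":0.5,"ty":-1,"tz":-5,"turn":0,"fingers":0},
  ],
)

```text
time: 28.53
tcp_pos: [0.4161, 0.4023, 0.0084]
eef_rot: [-3.126, 0.311, -0.0]
force: [0.3, -0.0, -1.4]
opening: 0.0239
grasp_force: 12.0
```

Call:
carry_out(
  moves=[
    {"tx":0,"ty":0,"tz":-0.5,"turn":0,"fingers":0},
    {"tx":0,"ty":0,"tz":-1,"turn":0,"fingers":0},
    {"tx":0,"ty":0,"tz":-1,"turn":0,"fingers":0},
    {"tx":0,"ty":0,"tz":-1,"turn":0,"fingers":0},
    {"tx":0,"ty":0,"tz":-1,"turn":0,"fingers":0},
  ],
)

```text
time: 28.95
tcp_pos: [0.4161, 0.4022, 0.0074]
eef_rot: [-3.126, 0.311, -0.0]
force: [-0.5, 0.6, -0.5]
opening: 0.024
grasp_force: 12.0
```

Call:
carry_out(
  moves=[
    {"tx":0,"ty":0,"tz":0,"turn":0,"fingers":50},
    {"tx":0,"ty":0,"tz":0,"turn":0,"fingers":50},
    {"tx":0,"ty":0,"tz":0,"turn":0,"fingers":50},
    {"tx":0,"ty":0,"tz":0,"turn":0,"fingers":50},
    {"tx":0,"ty":0,"tz":20,"turn":0,"fingers":50},
    {"tx":0,"ty":0,"tz":60,"turn":0,"fingers":50},
    {"tx":0,"ty":0,"tz":100,"turn":0,"fingers":50},
    {"tx":0,"ty":0,"tz":140,"turn":0,"fingers":50},
    {"tx":0,"ty":0,"tz":180,"turn":0,"fingers":50},
    {"tx":0,"ty":0,"tz":200,"turn":0,"fingers":50},
  ],
)

```text
time: 29.78
tcp_pos: [0.4183, 0.4039, 0.2138]
eef_rot: [-3.12, 0.31, -0.011]
force: [0.3, 0.6, -0.2]
opening: 0.0499
grasp_force: 0.0
```

Call:
carry_out(
  moves=[
    {"tx":73,"ty":-400,"tz":0,"turn":0,"fingers":50},
    {"tx":73,"ty":-400,"tz":0,"turn":0,"fingers":50},
    {"tx":73,"ty":-400,"tz":0,"turn":0,"fingers":50},
    {"tx":73,"ty":-400,"tz":0,"turn":0,"fingers":50},
    {"tx":73,"ty":-400,"tz":0,"turn":0,"fingers":50},
    {"tx":73,"ty":-400,"tz":0,"turn":0,"fingers":50},
    {"tx":73,"ty":-400,"tz":0,"turn":0,"fingers":50},
    {"tx":73,"ty":-400,"tz":0,"turn":0,"fingers":50},
    {"tx":73,"ty":-400,"tz":0,"turn":0,"fingers":50},
    {"tx":73,"ty":-400,"tz":0,"turn":0,"fingers":50},
  ],
)

```text
time: 30.62
tcp_pos: [0.4892, -0.0008, 0.2077]
eef_rot: [3.125, -0.314, 0.002]
force: [0.7, 0.2, -0.0]
opening: 0.0498
grasp_force: 0.0
```

Call:
carry_out(
  moves=[
    {"tx":0,"ty":-360,"tz":0,"turn":0,"fingers":50},
    {"tx":0,"ty":-360,"tz":0,"turn":0,"fingers":50},
    {"tx":0,"ty":-360,"tz":0,"turn":0,"fingers":50},
    {"tx":0,"ty":-360,"tz":0,"turn":0,"fingers":50},
    {"tx":0,"ty":-360,"tz":0,"turn":0,"fingers":50},
    {"tx":0,"ty":-360,"tz":0,"turn":0,"fingers":50},
    {"tx":0,"ty":-360,"tz":0,"turn":0,"fingers":50},
    {"tx":0,"ty":-360,"tz":0,"turn":0,"fingers":50},
    {"tx":0,"ty":-360,"tz":0,"turn":0,"fingers":50},
    {"tx":0,"ty":-360,"tz":0,"turn":0,"fingers":50},
  ],
)

```text
time: 31.45
tcp_pos: [0.4881, -0.3635, 0.2071]
eef_rot: [3.123, -0.32, 0.001]
force: [-0.0, 0.9, -0.8]
opening: 0.0495
grasp_force: 0.0
```

```bash
python3 - <<'E'
from meas import *
import json
P=json.load(open("P.json")); c=bot.camera("top"); bot.camera("scene"); im=c["color"]
T=dict(mug=None)
def loc(n,off): 
    m=P[n]; y=np.array([-np.sin(m[2]),np.cos(m[2])]); return (*(np.array(m[:2])+off*y),m[2])
P["thermometer_pad"]=(.416,.402,1.3705)
want=dict(mug=loc("mug_pad",-.016),timer=P["timer_pad"],shaker=P["shaker_pad"],thermometer=loc("thermometer_pad",.055))
print({k:np.round(v,4) for k,v in want.items()})
M["mug"]=[p+[0,0,3] for p in M["mug"]];M["thermometer"]=[p+[0,0,3] for p in M["thermometer"]];M["shaker"]=[p+[0,0,3] for p in M["shaker"]]
meas(c,["mug","shaker","thermometer","plug"],{**P,**want})
# expected outlines drawn over the picture
tiles=[]
for n in want:
    u=proj(c,(*want[n][:2],.02)); h=34 if "therm" in n else 24; W=[int(u[0]-h),int(u[1]-h),int(u[0]+h),int(u[1]+h)]
    v=cv2.resize(im[W[1]:W[3],W[0]:W[2]],(400,300) if 0 else (300,300),interpolation=cv2.INTER_CUBIC)
    parts=[np.vstack([circ(0,0,31,15)])] if n=="timer" else M[n]
    for p in (M["mug"] if n=="mug" else parts):
        cs,_=cv2.findContours(cv2.resize(render(c,[p],want[n],W).astype(np.uint8),(300,300)),0,1); cv2.drawContours(v,cs,-1,(0,255,0),1)
    tiles.append(v)
cv2.imwrite("pics/z9.png",np.vstack([np.hstack(tiles[:2]),np.hstack(tiles[2:])]))
E
```

```text
{'mug': array([ 0.5187, -0.0753, -0.6486]), 'timer': array([0.6045, 0.1059, 0.    ]), 'shaker': array([0.42  , 0.2009, 0.    ]), 'thermometer': array([0.3621, 0.4129, 1.3705])}
mug [ 0.5211 -0.0742 -0.6042] iou 0.933
shaker [0.4213 0.203  0.    ] iou 0.818
thermometer [0.3618 0.4163 1.2739] iou 0.526
plug [ 0.5542 -0.2565  0.    ] iou 0.858
```

View pics/z9.png

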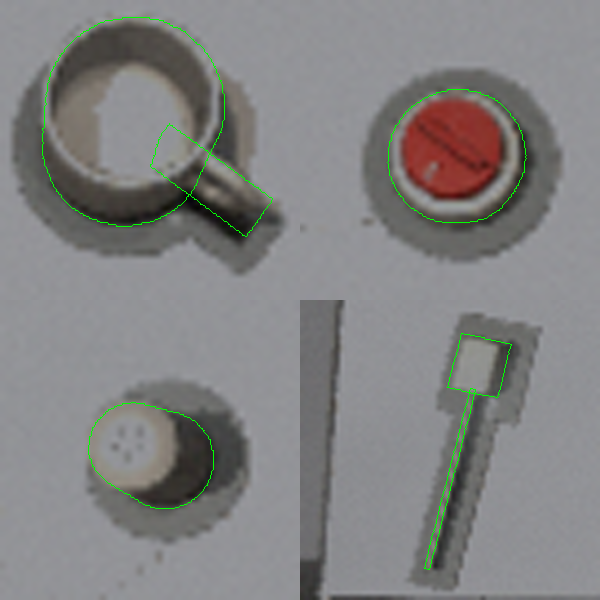

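```bash
python3 - <<'E'
from meas import *
import json
P=json.load(open("P.json")); c=bot.camera("top"); c0=np.load("top.npy",allow_pickle=True).item()
# average a few frames
im=np.mean([bot.camera("top")["color"] for _ in range(5)],0).astype(np.uint8)
tiles=[]
for cam,a,b,dz in((c0,c0["color"],P["mug"],0),(c,im,(.5194,-.0750,-.6486),3)):
    u=proj(cam,(b[0],b[1],.09)); W=[int(u[0]-24),int(u[1]-24),int(u[0]+24),int(u[1]+24)]
    v=cv2.resize(a[W[1]:W[3],W[0]:W[2]],(400,400),interpolation=cv2.INTER_CUBIC)
    for part in(circ(0,16,37,92+dz),box(-3.5,3.5,-53,-20,84+dz)):
        q=np.array([proj(cam,np.array([[np.cos(b[2]),-np.sin(b[2]),0],[np.sin(b[2]),np.cos(b[2]),0],[0,0,1]])@x/1000+[b[0],b[1],0]) for x in part])
        q=((q-W[:2]+.5)*400/48); cv2.polylines(v,[np.round(cv2.convexHull(q.astype(np.float32))).astype(int)],True,(0,255,0),1)
    tiles.append(v)
cv2.imwrite("pics/z10.png",np.hstack(tiles))
E
```

```text
(no output)
```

View pics/z10.png

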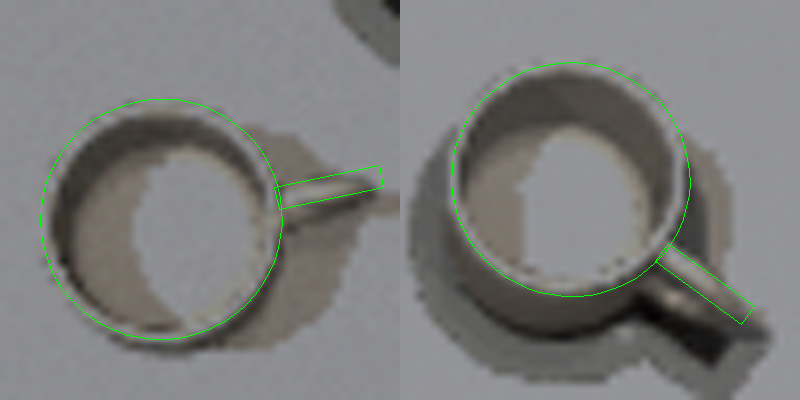

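The rim and handle outlines sit on the mug as intended (rim centre near (570,180) in the right tile, handle parallel to its mark). All four are placed and the gripper is clear, so I hand in.

```bash
python3 -c "
from plant import bot
print(bot.get_obs()['qvel'].round(3)); print(bot.finish_job())"
```

```text
[-0.005  0.003 -0.003 -0.002 -0.002 -0.001]
the job is handed in; nothing more can be done
None
```

The job is handed in at about 32 s of the 104 s: mug, timer, shaker and thermometer each stand on their own pad, about 1–2 mm off centre by my camera overlays (the noisier network masks gave up to about 3 mm); the sink plug was not touched, and no verdict came back.

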